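# Back off the knurled clamp wheel and free the panel light

### The arm

A 6-joint arm with a two-finger parallel gripper is mounted at the origin on a cart in front of the work surface, level with it; the furniture and walls round the work are solid. World frame = base frame: x ahead of the robot, y to its left, z up, the work surface at z = 0. Lengths are in m, angles in rad, forces in N, time in s.
With the tool pointing down it reaches from about 0.3 to 0.775 m from the base axis. Payload 14.6 kg.
Tool frame: the origin (TCP) lies at the centre of the arm's flange, where the gripper is bolted on; the fingertips stand 199 mm ahead of it and the grasp point (between the pads) lies 180 mm ahead of it; z points along the fingers, y is the line along which they close (so a half turn about z gives the same grasp; the last joint's range is limited). The gripper opens to 94 mm and grips with 3 to 60 N. Pads are 16 mm wide; open, the fingers measure 119 mm over their backs; the gripper's body (75 mm by 177 mm) begins 78 mm behind the grasp point.
Start: joints at [-1.271, 0.3, 1.521, -0, 1.321, -0.067], TCP at [0.197, -0.513, 0.405] pointing down, gripper open.
Joint ranges: [-3.03, 3.03], [-0.79, 2.21], [0.23, 2.52], [-1.04, 4.18], [0, 3.07], [-2.55, 2.55]. Speed limits (rad/s): [2.22, 2.22, 2.57, 3.14, 3.14, 3.14].

### API

Orientations are given as [roll, pitch, yaw] about the fixed x, y, z axes, in that order (R = Rz(yaw) Ry(pitch) Rx(roll)).
In Python, from station import ctrl gives the robot as it stands. The module is installed in compiled form; this text tells all that it offers.
- The arm moves only by the tool servo_tool, never from a script. Its argument "motion" is a list of rows, each a list of 5 numbers: the closure, from 0 (fully open) to 1 (shut), then the shift along the world's x, y, z in cm, then the turn about the world's z in degrees. A call has 1 to 20 rows; each row is the pose to reach, as a shift and turn from the pose commanded when the call began; what a row does not reach only later rows make up. A row lasts 1/8 s, in which the tool goes at most 62.5 mm and 10.7 degrees, less where a joint would pass 70% of its speed; a pose out of reach is approached as far as the arm can. A call with a gripper value outside its range is refused whole. The fingers move at their own pace and stop on an object; "squeeze" is the grip in N (left out, the last holds). Time passes only in rows, so rows that repeat a pose let the fingers close. It gives the time, the measured TCP pose, the force, the opening and the grip force at its end, in the units of the state.
- ctrl.get_obs(): the state, without advancing time (a new reading comes with each control period).
- ctrl.camera(name): name is "scene" or "top" or "wrist"; returns a dict with "image" (480x640x3 uint8, red, green, blue), "fx", "fy", "cx", "cy" (pixels), "camera_from_world" (4x4, takes a point from world to camera coordinates); the wrist camera has in their place "hand_eye" (4x4, takes a point from camera to tool coordinates, whose origin is the TCP and whose axes are the flange's). Camera axes: x right, y up, looking along -z (the intrinsics and any distortion apply to the point x, -y, -z); pixel columns grow to the right and rows downward; lengths in m; the calibration is good to about 2 mm. A picture is of the moment at which its call begins: read the wrist's pose just before it. There is no depth.
- ctrl.hand_in(): hands the job in; it is judged then, once.
The state is a dict: "time_s": time; "qpos": joint angles; "joint_vel": joint speeds; "tau": joint torques, N m; "ee_pos": TCP position; "eef_rot": TCP orientation; "force": force on the tool from outside, world axes, zero at the start; "moment": the same for the moment, N m; "grip_width": finger opening in m; "grip_force": force on a finger pad.
Only numpy, scipy, OpenCV 4.12 (cv2) and the standard library are available. Lean on these libraries where they do the work, as an engineer would, in place of code of your own. Each camera call takes 0.05 s, during which the arm holds its last target. There are 200 camera calls.

### The job

With a fingertip, roll the rim of the big knurled wheel on the clamping jig anticlockwise (seen from above) to back it off by two full turns, so that its index line is again at the pointer post. Then, still with a fingertip, push the upright post on the clamp bar away from the wheel and the panel light until the bar stops, so that its tongue lies clear of the light. Leave the light in place on the jig and do not lift or shift the tools and containers around it.

Things in the scene. Friction and masses are not known exactly. Their poses are not given: they have to be found in the camera images.
- jig: Aluminium clamping jig fixed to the bench. Origin on the bench top under the wheel's vertical axis; z up; its y axis runs along the clamp bar: -y towards the panel light, +y towards the bar's post. Base plate 110 mm wide (x), 8 mm thick, y from -120 to +210 mm; guide cheeks (27 to 35 mm either side of the bar's middle) stand 46 mm high, the bar's flat top is at z = 47 mm.
- wheel_centre (a point): Centre of the dark steel knurled wheel's rim, on its axis half-way up the rim; turns with the wheel. Rim 92 mm in diameter, 20 mm thick, z = 53 to 73 mm when tight; stud in the middle ends at z = 85 mm. Rises 4 mm per turn on its thread. A finger rubbing along the rim with a light inward push turns it (about 1 N along the rim); the axis is rigid sideways. It stays where it is left.
- index (a point): Outer end of the index line on the wheel's top (aluminium strip, 26 x 4 mm, radial), 44 mm from the axis; goes round with the wheel.
- pointer (a point): Top of the fixed dark pointer post beside the rim, on the jig's -x side: 12 x 7 mm, top at z = 56 mm, 58 mm from the axis (outer face 65 mm). Above z = 58 mm the whole way round the rim is free for a finger; only the bar's post stands higher, 134 mm from the axis.
- wheel (a joint): Turn of the wheel, rad: 0 = tight, index line at the pointer; grows anticlockwise seen from above (loosening) and counts on through full turns (12.57 = two turns). Starts between 0 and 0.2. A square key under the wheel locks the bar until about 1.5 turns.
- post_face (a point): Middle of the face, towards the wheel, of the upright steel post on the clamp bar, 134 mm from the wheel's axis while the bar is closed, at z = 66 mm. Post 46 mm wide (jig x), 12 mm thick (jig y, lying on the +y side of this point), from the bar's top at z = 47 mm to z = 80 mm. It is to be pushed along the jig's +y.
- bar (a joint): Slide of the steel clamp bar along the jig's +y, m: 0 = tongue 20 mm over the panel's edge, 0.040 = end stop, tongue clear. Resists with about 2 N; stays where it is left.
- panel: White round LED panel light, 190 mm in diameter, 26 mm high, loose on the jig's nest; origin at the centre of its underside, about 205 mm from the wheel's axis.
- pen: White and blue marker pen, 127 mm, lying on the bench; leave alone. Origin at the middle of its underside.
- driver: Red and black screwdriver, 186 mm, lying behind the wheel; leave alone. Origin at the middle of its underside.
- tweezer: Steel tweezers, 116 mm; leave alone. Origin at the middle of its underside.
- spool: Spool of solder wire, 40 mm high; leave alone. Origin at the middle of its underside.
- cutters: Yellow side cutters, 133 mm; leave alone. Origin at the middle of its underside.
- carton: Small open cardboard box, 103 x 95 mm, 68 mm high; leave alone. Origin at the middle of its underside.
- meter: Yellow hand multimeter, 128 x 66 mm, 40 mm high; leave alone. Origin at the middle of its underside.

How it is judged:
By the outcome, as a careful person would: the job done as asked, in the order asked, and still so for the second after the job is handed in, with the robot touching nothing.
It also fails if it takes over 72 s, if anything falls off the work surface, if the arm or the gripper's body presses on something with over 40 N, if the wrist force passes 120 N, or if a joint passes its speed limit or range.

## Working session

There is one attempt and no reset: what is moved stays moved. The work goes in short steps, Python scripts to look and compute and a tool call to move; the robot and the scene stay as the last step left them, time stands still between calls to the robot, and variables do not carry over. Pictures are saved under pics/ and viewed, at most 10 in all, crops included, and the job is handed in when it is done.

Besides the shell and the picture viewer there is one more tool, called after "Emit:" as a command line: name --pt "numbers of a row" for each row, then --argument value for the rest. servo_tool: Moves the arm, as the interface text tells. Its arguments: {"type":"object","properties":{"motion":{"type":"array","items":{"type":"array","items":{"type":"number"}}},"squeeze":{"type":"number"}},"required":["motion"]}

```bash
mkdir -p pics
cat > h.py <<'E'
import numpy as np, cv2
from station import ctrl
def ray(c,u,v):
    T=np.linalg.inv(c["camera_from_world"]); d=np.array([(u-c["cx"])/c["fx"],-(v-c["cy"])/c["fy"],-1.])
    return T[:3,3],T[:3,:3]@d
def onz(c,u,v,z):
    o,d=ray(c,u,v); return o+d*(z-o[2])/d[2]
E
python3 - <<'E'
from h import *
for n in("scene","top"):
    c=ctrl.camera(n); cv2.imwrite(f"pics/{n}0.png",c["image"][:,:,::-1]); print(n,[k for k in c],c["fx"],np.linalg.inv(c["camera_from_world"]).round(3).tolist())
print(ctrl.get_obs())
E
```

```text
scene ['image', 'fx', 'fy', 'cx', 'cy', 'camera_from_world'] 472.78009970193136 [[-0.722, 0.367, -0.587, -0.098], [-0.692, -0.402, 0.6, 0.586], [-0.016, 0.839, 0.544, 0.661], [0.0, 0.0, 0.0, 1.0]]
top ['image', 'fx', 'fy', 'cx', 'cy', 'camera_from_world'] 596.2905023813322 [[-0.023, 0.982, -0.188, 0.207], [-1.0, -0.023, 0.001, -0.079], [-0.003, 0.188, 0.982, 1.758], [0.0, 0.0, 0.0, 1.0]]
{'time_s': 0.1, 'qpos': array([-1.27058619e+00,  3.00423966e-01,  1.52148383e+00,  4.92875695e-06,
        1.32071687e+00, -6.66071253e-02]), 'joint_vel': array([ 0.00015284, -0.00175747, -0.00035131,  0.00017863,  0.00067125,
       -0.00195218]), 'tau': array([ 2.38157329e-03, -5.32648766e+01, -3.53286052e+01,  7.09847594e-02,
        2.34990148e-02, -4.96891846e-05]), 'ee_pos': array([ 0.19724316, -0.51339276,  0.40415322]), 'eef_rot': array([-3.14056324e+00, -7.34523019e-05,  3.66816003e-01]), 'force': array([-0.19621079,  0.3024313 , -0.01323985]), 'moment': array([-0.00849663, -0.03345813, -0.0356879 ]), 'grip_force': 0.0, 'grip_width': 0.09414215229671782}
```

View pics/top0.png

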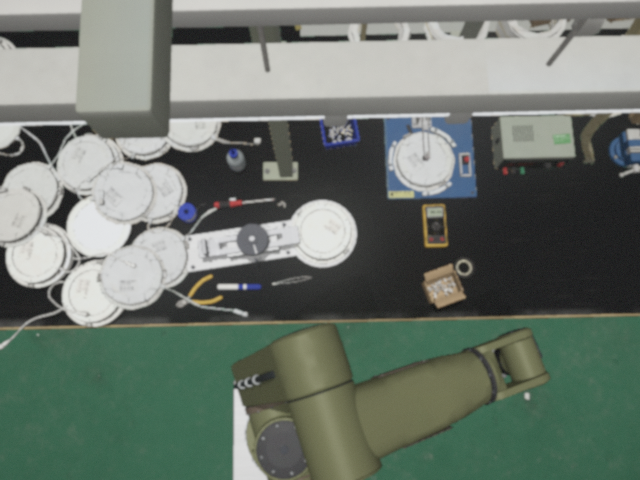

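View pics/scene0.png

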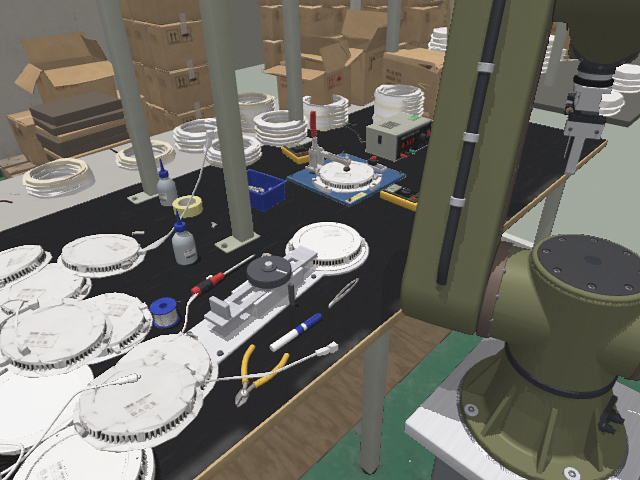

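The top view shows the wheel at about (252,238), the panel at (324,233) and the bar post at about (203,246). The jig's +y therefore runs roughly along world +y, and the pointer is on the robot's side.

Run:
```python
from h import *
c=ctrl.camera("top")
for n,u,v,z in(("wheel",252,238,.07),("panel",324,233,.034),("post",203,246,.08),("screwtip",272,201,.01)): print(n,onz(c,u,v,z).round(3))
w=ctrl.camera("wrist"); print(w["fx"],w["cx"],w["cy"],w["hand_eye"].round(3).tolist())
```

```text
wheel [0.551 0.1   0.07 ]
panel [ 0.568 -0.108  0.034]
post [0.529 0.24  0.08 ]
screwtip [0.676 0.046 0.01 ]
343.2222226264307 321.96089486980566 235.57421950415525 [[-0.001, 0.963, 0.269, 0.078], [1.0, 0.001, -0.0, 0.001], [-0.001, 0.269, -0.963, 0.019], [0.0, 0.0, 0.0, 1.0]]
```

Emit:
servo_tool --pt "1 2.5 4 0 -1" --pt "1 5 8.5 0 -2" --pt "1 7.5 13 0 -3" --pt "1 10 17.5 0 -4" --pt "1 12.5 22 0 -5" --pt "1 15 26.5 0 -6" --pt "1 17.5 31 0 -7" --pt "1 20 35.5 0 -8" --pt "1 22.5 40 0 -9" --pt "1 25 44.5 0 -10" --pt "1 27.5 49 0 -11" --pt "1 30 53 0 -12.5" --pt "1 32.5 57 0 -14" --pt "1 35 61 0 -16" --pt "1 35 61 0 -16" --pt "1 35 61 0 -16" --pt "1 35 61 0 -16" --squeeze 20

```text
time_s: 2.33
ee_pos: [0.5469, 0.0957, 0.4048]
eef_rot: [3.142, -0.0, 0.087]
force: [-0.2, 0.3, 0.6]
grip_width: 0.0005
grip_force: 0.0
```

```bash
cat >> h.py <<'E'
from scipy.spatial.transform import Rotation as R
def wrist():
    s=ctrl.get_obs(); c=ctrl.camera("wrist"); T=np.eye(4); T[:3,:3]=R.from_euler("xyz",s["eef_rot"]).as_matrix(); T[:3,3]=s["ee_pos"]
    c["camera_from_world"]=np.linalg.inv(T@c["hand_eye"]); return c,s
E
python3 - <<'E'
from h import *
c,s=wrist(); cv2.imwrite("pics/w1.png",c["image"][:,:,::-1]); print(s)
import pickle; pickle.dump((c,s),open("w1.pkl","wb"))
E
```

```text
{'time_s': 2.325, 'qpos': array([ 1.07323403e-01,  3.11459092e-01,  1.50551060e+00, -6.79704511e-05,
        1.32450667e+00,  1.59144748e+00]), 'joint_vel': array([-0.00086858, -0.00179247, -0.00179528, -0.00176821, -0.00186954,
        0.00192715]), 'tau': array([ 4.57250616e-01, -5.35185671e+01, -3.54050231e+01,  2.24438205e-02,
       -7.76562723e-02, -1.19460298e-02]), 'ee_pos': array([0.54693741, 0.09573266, 0.40483542]), 'eef_rot': array([ 3.14152915e+00, -1.17623510e-04,  8.66888246e-02]), 'force': array([-0.17337322,  0.34035448,  0.58459366]), 'moment': array([0.01271421, 0.0207882 , 0.05786958]), 'grip_force': 0.0, 'grip_width': 0.0004590863810333408}
```

View pics/w1.png

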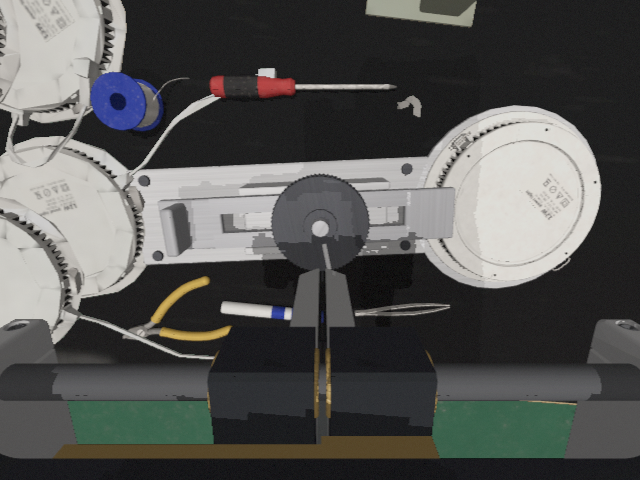

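The wrist view shows the wheel centred near (320,223), the stud top at (320,228) and the index's outer end near (328,268). The base screws are at (144,181), (406,169), (158,256) and (405,245), and the post is on the left at x of about 165–188.

Run:
```python
from h import *
import pickle
c,s=pickle.load(open("w1.pkl","rb"))
im=c["image"]; g=cv2.GaussianBlur(cv2.cvtColor(im,cv2.COLOR_RGB2GRAY),(3,3),0)
# radial edge of wheel: first strong change outward from centre
pts=[]
for a in np.radians(np.arange(0,360,5)):
    r=np.arange(38,60,.5); p=g[(223+r*np.sin(a)).astype(int),(320+r*np.cos(a)).astype(int)].astype(float)
    d=np.abs(np.diff(p,1)); k=np.argmax(np.abs(p[4:]-p[:-4])); pts.append((np.degrees(a).round(),r[k+2],*p[[0,k,k+4]]))
P=np.array(pts); ok=(P[:,4]>120)
xy=np.array([[320+r*np.cos(np.radians(a)),223+r*np.sin(np.radians(a))] for a,r in P[ok,:2]],np.float32)
print(len(xy),cv2.fitEllipse(xy)); 
W=np.array([onz(c,u,v,.073)[:2] for u,v in xy]); A=np.c_[2*W,np.ones(len(W))]; q=np.linalg.lstsq(A,(W**2).sum(1),rcond=None)[0]; print("circ",q[:2],np.sqrt(q[2]+q[0]**2+q[1]**2))
for n,u,v,z in(("stud",320,228,.085),("rim",320.5,222.5,.073),("idx",328,268,.073),("s1",144,181,.008),("s2",406,169,.008),("s3",158,256,.008),("s4",405,245,.008),("panel",514,196,.034),("postTopNear",188,247,.08),("postTopFar",187,201,.08),("b1",161,201,.08),("b2",165,250,.08)): print(n,onz(c,u,v,z).round(4))
cv2.imwrite("pics/w1c.png",cv2.resize(im[140:300,140:400,::-1],None,fx=3,fy=3,interpolation=cv2.INTER_CUBIC))
```

```text
46 ((320.1692199707031, 221.95489501953125), (97.1577377319336, 98.31456756591797), 81.10533905029297)
circ [0.55031061 0.09654291] 0.04602381161309502
stud [0.5489 0.0965 0.085 ]
rim [0.5511 0.0963 0.073 ]
idx [0.5065 0.0852 0.073 ]
s1 [0.5655 0.2915 0.008 ]
s2 [0.603 0.008 0.008]
s3 [0.4796 0.2799 0.008 ]
s4 [ 0.5175 -0.0039  0.008 ]
panel [ 0.5869 -0.1006  0.034 ]
postTopNear [0.5188 0.2176 0.08  ]
postTopFar [0.5623 0.2177 0.08  ]
b1 [0.5603 0.241  0.08  ]
b2 [0.514  0.2391 0.08  ]
```

View pics/w1c.png

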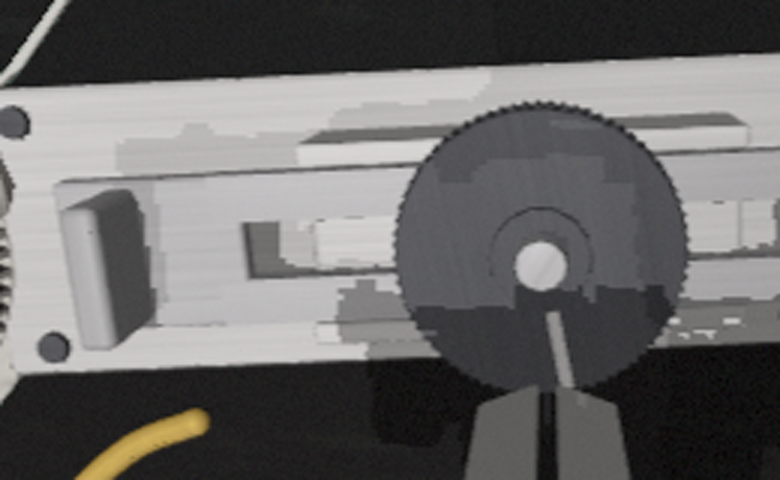

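Emit:
servo_tool --pt "1 3 0 0 1" --pt "1 7.4 -0.2 0 2.5" --pt "1 7.4 -0.2 -5 2.5" --pt "1 7.4 -0.2 -10 2.5" --pt "1 7.4 -0.2 -14.2 2.5" --pt "1 7.4 -0.2 -14.2 2.5" --pt "1 7.4 -0.2 -14.2 2.5" --pt "1 7.4 -0.2 -14.2 2.5"

```text
time_s: 3.38
ee_pos: [0.6216, 0.0945, 0.265]
eef_rot: [3.141, -0.003, 0.131]
force: [-1.0, 0.3, -0.4]
grip_width: 0.0005
grip_force: 0.0
```

Emit:
servo_tool --pt "1 -0.9 -0.12 0 0" --pt "1 -1.3 -0.17 0 0" --pt "1 -1.3 -0.17 0 0" --pt "1 -1.3 -0.17 0 0"

```text
time_s: 3.88
ee_pos: [0.6083, 0.0929, 0.2628]
eef_rot: [-3.142, -0.0, 0.131]
force: [0.1, -0.2, -0.0]
grip_width: 0.0007
grip_force: 0.0
```

Emit:
servo_tool --pt "1 -0.1 -0.01 0 0" --pt "1 -0.2 -0.03 0 0" --pt "1 -0.3 -0.04 0 0" --pt "1 -0.3 -0.04 0 0"

```text
time_s: 4.38
ee_pos: [0.6052, 0.0925, 0.2626]
eef_rot: [3.142, 0.0, 0.131]
force: [-0.1, 0.7, -0.2]
grip_width: 0.0005
grip_force: 0.0
```

Emit:
servo_tool --pt "1 -0.05 -0.01 0 0" --pt "1 -0.1 -0.01 0 0" --pt "1 -0.1 -0.01 0 0"

```text
time_s: 4.75
ee_pos: [0.6043, 0.0924, 0.2627]
eef_rot: [-3.142, -0.0, 0.131]
force: [2.1, -0.4, 0.1]
grip_width: 0.0005
grip_force: 0.7
```

Emit:
servo_tool --pt "1 -0.05 -0.01 0 0" --pt "1 -0.1 -0.01 0 0" --pt "1 -0.1 -0.01 0 0"

```text
time_s: 5.12
ee_pos: [0.6035, 0.0923, 0.2629]
eef_rot: [3.142, -0.002, 0.131]
force: [6.7, 0.5, -0.8]
grip_width: 0.0006
grip_force: 2.9
```

```bash
cat >> h.py <<'E'
def path(R_=44.3,a=8.,b=12.5,th=0.1318):
    P=[]
    for k,(sx,sy) in enumerate([(1,1),(-1,1),(-1,-1),(1,-1)]):
        for f in np.radians(np.arange(90*k,90*k+90.1,1)): P.append((sx*a+R_*np.cos(f),sy*b+R_*np.sin(f)))
    P=np.array(P*3); s=np.r_[0,np.cumsum(np.hypot(*np.diff(P,axis=0).T))]
    M=np.array([[np.cos(th),-np.sin(th)],[np.sin(th),np.cos(th)]])
    return lambda d: np.c_[np.interp(d,s,P[:,0]),np.interp(d,s,P[:,1])]@M.T/10   # world cm about the axis
E
python3 - <<'E'
from h import *
f=path(); L=2*np.pi*44.3+82; s0=L-23.7
for k in range(3):
    d=s0+200*k+np.r_[0:201:10.]; p=f(d); print(k,[[1,*q,0,0] for q in (p[1:]-p[0]).round(2).tolist()])
print(ctrl.get_obs()["ee_pos"]*100-np.r_[55.03,9.65,0],f([s0]))
E
```

```text
0 [[1, -0.13, 0.99, 0, 0], [1, -0.26, 1.98, 0, 0], [1, -0.44, 2.97, 0, 0], [1, -0.81, 3.89, 0, 0], [1, -1.39, 4.71, 0, 0], [1, -2.13, 5.37, 0, 0], [1, -3.0, 5.86, 0, 0], [1, -3.96, 6.13, 0, 0], [1, -4.96, 6.19, 0, 0], [1, -5.95, 6.07, 0, 0], [1, -6.94, 5.94, 0, 0], [1, -7.91, 5.68, 0, 0], [1, -8.79, 5.21, 0, 0], [1, -9.54, 4.56, 0, 0], [1, -10.13, 3.76, 0, 0], [1, -10.53, 2.84, 0, 0], [1, -10.71, 1.86, 0, 0], [1, -10.67, 0.86, 0, 0], [1, -10.53, -0.13, 0, 0], [1, -10.4, -1.12, 0, 0]]
1 [[1, 0.17, -0.98, 0, 0], [1, 0.55, -1.91, 0, 0], [1, 1.12, -2.73, 0, 0], [1, 1.86, -3.4, 0, 0], [1, 2.73, -3.89, 0, 0], [1, 3.68, -4.17, 0, 0], [1, 4.68, -4.22, 0, 0], [1, 5.67, -4.11, 0, 0], [1, 6.66, -3.97, 0, 0], [1, 7.63, -3.72, 0, 0], [1, 8.51, -3.26, 0, 0], [1, 9.27, -2.61, 0, 0], [1, 9.86, -1.81, 0, 0], [1, 10.26, -0.89, 0, 0], [1, 10.45, 0.09, 0, 0], [1, 10.41, 1.09, 0, 0], [1, 10.28, 2.08, 0, 0], [1, 10.14, 3.07, 0, 0], [1, 9.97, 4.05, 0, 0], [1, 9.6, 4.98, 0, 0]]
2 [[1, -0.57, 0.82, 0, 0], [1, -1.3, 1.49, 0, 0], [1, -2.17, 1.98, 0, 0], [1, -3.13, 2.27, 0, 0], [1, -4.13, 2.33, 0, 0], [1, -5.12, 2.21, 0, 0], [1, -6.11, 2.08, 0, 0], [1, -7.08, 1.83, 0, 0], [1, -7.96, 1.37, 0, 0], [1, -8.72, 0.73, 0, 0], [1, -9.32, -0.07, 0, 0], [1, -9.72, -0.99, 0, 0], [1, -9.91, -1.97, 0, 0], [1, -9.87, -2.96, 0, 0], [1, -9.74, -3.96, 0, 0], [1, -9.61, -4.95, 0, 0], [1, -9.44, -5.93, 0, 0], [1, -9.07, -6.86, 0, 0], [1, -8.51, -7.68, 0, 0], [1, -7.78, -8.36, 0, 0]]
[ 5.31884389 -0.42398294 26.29371946] [[ 5.33178249 -0.42261593]]
```

Emit:
servo_tool --pt "1 -0.13 0.99 0 0" --pt "1 -0.26 1.98 0 0" --pt "1 -0.44 2.97 0 0" --pt "1 -0.81 3.89 0 0" --pt "1 -1.39 4.71 0 0" --pt "1 -2.13 5.37 0 0" --pt "1 -3.0 5.86 0 0" --pt "1 -3.96 6.13 0 0" --pt "1 -4.96 6.19 0 0" --pt "1 -5.95 6.07 0 0"

```text
time_s: 6.38
ee_pos: [0.543, 0.1542, 0.2633]
eef_rot: [-3.139, -0.001, 0.132]
force: [0.1, 13.9, 7.0]
grip_width: 0.0004
grip_force: 6.7
```

Run:
```python
from h import *
c,s=wrist(); cv2.imwrite("pics/w2.png",c["image"][:,:,::-1]); print(s["ee_pos"],s["force"])
```

```text
[0.54299669 0.15418858 0.26330667] [ 0.12993212 13.88657191  7.00292038]
```

View pics/w2.png

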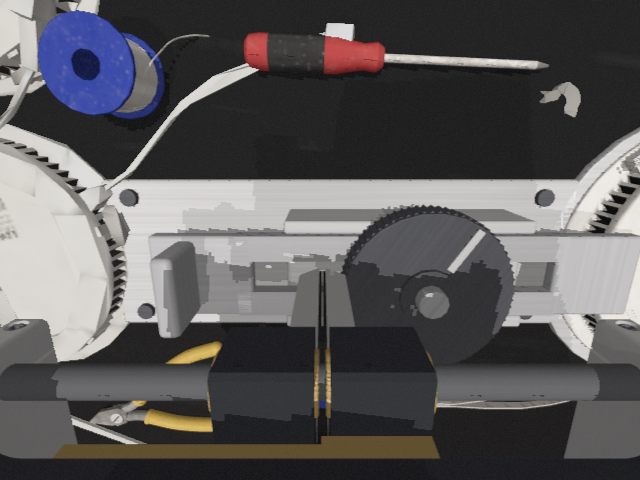

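No slip so far: the index now points to the upper right, at about (480,235) with the stud at (432,302). That is roughly 2.3 rad of turn for a 100 mm rub. I'll continue along the same path.

Emit:
servo_tool --pt "1 -0.99 -0.13 0 0" --pt "1 -1.96 -0.39 0 0" --pt "1 -2.84 -0.86 0 0" --pt "1 -3.59 -1.51 0 0" --pt "1 -4.18 -2.31 0 0" --pt "1 -4.58 -3.23 0 0" --pt "1 -4.76 -4.21 0 0" --pt "1 -4.72 -5.21 0 0" --pt "1 -4.58 -6.2 0 0" --pt "1 -4.45 -7.19 0 0"

```text
time_s: 7.68
ee_pos: [0.4972, 0.0809, 0.2621]
eef_rot: [-3.141, 0.009, 0.132]
force: [-21.4, -1.4, 17.4]
grip_width: 0.0008
grip_force: 10.8
```

Emit:
servo_tool --pt "1 0.17 -0.98 0 0" --pt "1 0.55 -1.91 0 0" --pt "1 1.12 -2.73 0 0" --pt "1 1.86 -3.4 0 0" --pt "1 2.73 -3.89 0 0" --pt "1 3.68 -4.17 0 0" --pt "1 4.68 -4.22 0 0" --pt "1 5.67 -4.11 0 0" --pt "1 6.66 -3.97 0 0" --pt "1 7.63 -3.72 0 0"

```text
time_s: 8.93
ee_pos: [0.5762, 0.0442, 0.2626]
eef_rot: [-3.141, 0.0, 0.131]
force: [0.1, -0.8, -0.1]
grip_width: 0.0004
grip_force: 0.1
```

Emit:
servo_tool --pt "1 0.88 0.46 0 0" --pt "1 1.64 1.11 0 0" --pt "1 2.23 1.91 0 0" --pt "1 2.63 2.83 0 0" --pt "1 2.82 3.81 0 0" --pt "1 2.78 4.81 0 0" --pt "1 2.65 5.8 0 0" --pt "1 2.51 6.79 0 0" --pt "1 2.34 7.77 0 0" --pt "1 1.97 8.7 0 0"

```text
time_s: 10.18
ee_pos: [0.5954, 0.1319, 0.2634]
eef_rot: [-3.141, -0.003, 0.131]
force: [5.0, 0.9, 1.7]
grip_width: 0.0006
grip_force: 2.1
```

Run:
```python
from h import *
c,s=wrist(); cv2.imwrite("pics/w3.png",c["image"][:,:,::-1]); print(s["ee_pos"],s["force"])
```

```text
[0.59539303 0.13188201 0.26340204] [4.95899366 0.90859349 1.70350815]
```

View pics/w3.png

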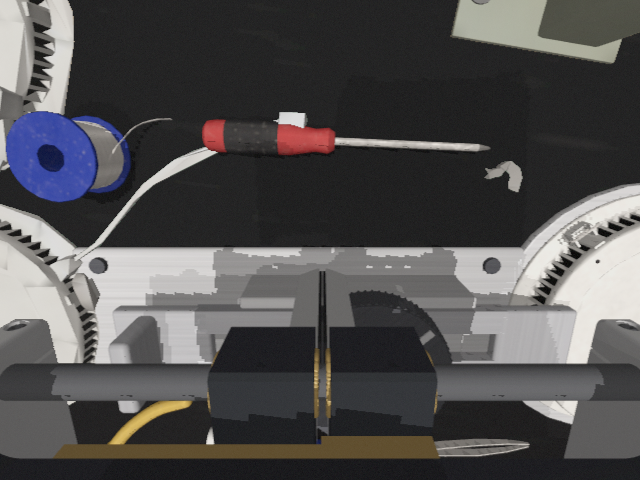

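Emit:
servo_tool --pt "1 -0.62 0.87 0 0" --pt "1 -1.4 1.59 0 0" --pt "1 -2.27 2.08 0 0" --pt "1 -3.23 2.37 0 0" --pt "1 -4.23 2.43 0 0" --pt "1 -5.22 2.31 0 0" --pt "1 -6.21 2.18 0 0" --pt "1 -7.18 1.93 0 0" --pt "1 -8.06 1.47 0 0" --pt "1 -8.82 0.83 0 0" --pt "1 -9.42 0.03 0 0" --pt "1 -9.82 -0.89 0 0" --pt "1 -12 -0.6 0 0" --pt "1 -12 -0.6 5 0" --pt "1 -11.5 -2 10 0" --pt "1 -10.5 -3.5 14 0" --pt "1 -10.5 -3.5 14 0" --pt "1 -10.5 -3.5 14 0" --pt "1 -10.5 -3.5 14 0"

```text
time_s: 12.6
ee_pos: [0.49, 0.0962, 0.4013]
eef_rot: [-3.141, 0.003, 0.132]
force: [0.4, -0.3, -0.1]
grip_width: 0.0003
grip_force: 0.0
```

Run:
```python
from h import *
c,s=wrist(); print(s["ee_pos"],s["eef_rot"],s["force"])
import pickle; pickle.dump((c,s),open("w4.pkl","wb"))
cv2.imwrite("pics/w4.png",cv2.resize(c["image"][80:320,180:460,::-1],None,fx=2.5,fy=2.5,interpolation=cv2.INTER_CUBIC))
```

```text
[0.48999975 0.09623199 0.4013014 ] [-3.14147358e+00  2.55643868e-03  1.31586898e-01] [ 0.41602832 -0.2764268  -0.11299351]
```

View pics/w4.png

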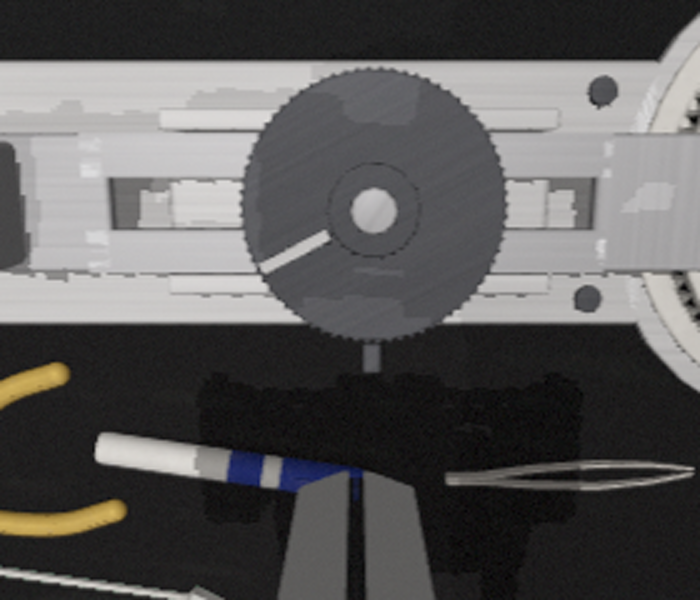

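The crop shows the wheel centred at about (374,205), the pointer post at (372,357) and the index line from (328,236) to (263,269). So the index is about 60° short of the pointer. I'll measure it properly, including the rise.

```bash
cat >> h.py <<'E'
def wheel(c,u0,v0,r0,ztop):
    g=cv2.GaussianBlur(cv2.cvtColor(c["image"],cv2.COLOR_RGB2GRAY),(3,3),0).astype(float); P=[]
    for a in np.radians(np.arange(0,360,3)):
        r=np.arange(r0-8,r0+10,.5); p=g[np.round(v0+r*np.sin(a)).astype(int),np.round(u0+r*np.cos(a)).astype(int)]
        d=p[4:]-p[:-4]; k=d.argmax()
        if d[k]>40 : P.append((u0+r[k+2]*np.cos(a),v0+r[k+2]*np.sin(a)))
    for it in range(3):
        W=np.array([onz(c,u,v,ztop)[:2] for u,v in P]); q=np.linalg.lstsq(np.c_[2*W,np.ones(len(W))],(W**2).sum(1),rcond=None)[0]
        R_=np.sqrt(q[2]+q[0]**2+q[1]**2); e=abs(np.hypot(*(W-q[:2]).T)-R_); P=[p for p,x in zip(P,e) if x<.0015]
    # bright strip inside the wheel
    V,U=np.mgrid[:480,:640]; T=c["camera_from_world"]; X=np.array([onz(c,u,v,ztop)[:2] for u,v in zip(U.ravel(),V.ravel())]).reshape(480,640,2)-q[:2]
    rr=np.hypot(X[...,0],X[...,1]); m=(rr>.021)&(rr<.043)&(g>130); t=X[m].mean(0)
    return q[:2],R_,len(P),m.sum(),np.arctan2(t[1],t[0])
E
python3 - <<'E'
from h import *
import pickle
c,s=pickle.load(open("w1.pkl","rb")); 
g=cv2.cvtColor(c["image"],cv2.COLOR_RGB2GRAY)
for zt in(.073,): print("w1",wheel(c,320,222,49,zt))
c,s=pickle.load(open("w4.pkl","rb"))
for zt in(.076,.080,.0805): print(zt,wheel(c,180+374/2.5,80+205/2.5,53.5,zt))
ct=wheel(c,180+374/2.5,80+205/2.5,53.5,.080)[0]
p=onz(c,180+372/2.5,80+358/2.5,.056)[:2]-ct; print("pointer",p,np.arctan2(p[1],p[0]))
E
```

```text
w1 (array([0.54969336, 0.09668654]), np.float64(0.04627189506958051), 69, np.int64(53), np.float64(-2.872091460864709))
0.076 (array([0.54823932, 0.09649817]), np.float64(0.04652667455013804), 97, np.int64(123), np.float64(2.1834268202682425))
0.08 (array([0.54849928, 0.09661546]), np.float64(0.04591813628605106), 97, np.int64(124), np.float64(2.183934834085182))
0.0805 (array([0.54853178, 0.09663013]), np.float64(0.045842069003044356), 97, np.int64(124), np.float64(2.1839348340851785))
pointer [-0.05814087 -0.0081891 ] -3.001663786806048
```

The rise and the index agree: 1.09 rad, or 50 mm of rub, is left and there is no slip. I'll do the last piece at the proven +x contact, then retreat and look.

Emit:
servo_tool --pt "1 6 0 -1 0" --pt "1 12 -0.1 -2 0" --pt "1 13.1 -0.12 -7 0" --pt "1 13.1 -0.12 -12 0" --pt "1 13.1 -0.12 -14 0" --pt "1 13.1 -0.12 -14 0" --pt "1 11.9 -0.28 -14 0" --pt "1 11.3 -0.36 -14 0" --pt "1 11.3 -0.36 -14 0" --pt "1 11.17 0.63 -14 0" --pt "1 11.04 1.62 -14 0" --pt "1 10.86 2.61 -14 0" --pt "1 10.49 3.53 -14 0" --pt "1 9.91 4.35 -14 0" --pt "1 9.91 4.35 -14 0" --pt "1 11.4 5.7 -14 0" --pt "1 11.4 5.7 -9 0" --pt "1 8 3 -4 0" --pt "1 4 0 0 0" --pt "1 0 0 0 0"

```text
time_s: 15.15
ee_pos: [0.4891, 0.0949, 0.405]
eef_rot: [3.141, -0.003, 0.13]
force: [-0.1, -0.3, -0.9]
grip_width: 0.0007
grip_force: 0.0
```

Emit:
servo_tool --pt "1 0 0 0 0" --pt "1 0 0 0 0"

```text
time_s: 15.4
ee_pos: [0.4906, 0.0961, 0.4026]
eef_rot: [-3.142, 0.001, 0.131]
force: [0.3, 0.1, 0.5]
grip_width: 0.0003
grip_force: 0.0
```

Run:
```python
from h import *
c,s=wrist(); print(s["ee_pos"],s["eef_rot"],s["force"])
import pickle; pickle.dump((c,s),open("w5.pkl","wb"))
cv2.imwrite("pics/w5.png",cv2.resize(c["image"][80:320,180:460,::-1],None,fx=2.5,fy=2.5,interpolation=cv2.INTER_CUBIC))
print(wheel(c,180+374/2.5,80+205/2.5,53.5,.081))
```

```text
[0.49055336 0.09609554 0.40259009] [-3.14158734e+00  5.15748414e-04  1.31422968e-01] [0.27806997 0.07125655 0.47201395]
(array([0.54864949, 0.09657485]), np.float64(0.04581183051816554), 99, np.int64(124), np.float64(-2.9989714945593287))
```

View pics/w5.png

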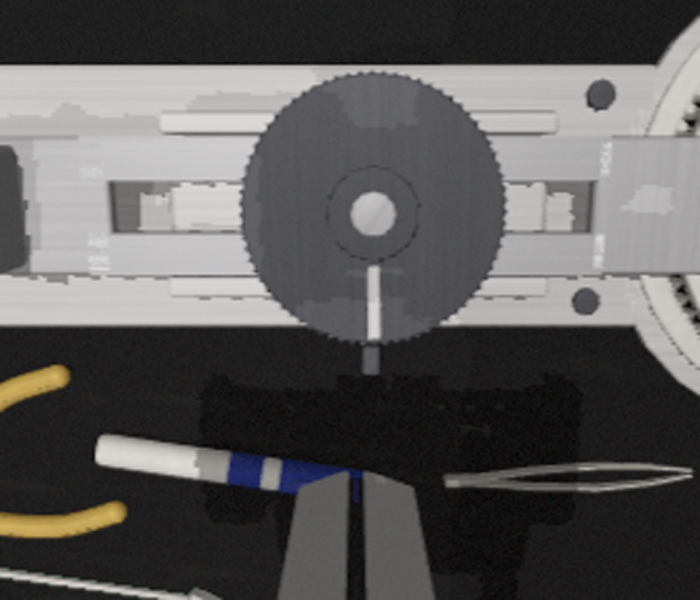

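The index sits on the pointer line at (373,340), with the post at (371,360) and the residual under 0.01 rad. Next I'll push the bar's post.

Emit:
servo_tool --pt "1 2.3 4.7 0 0" --pt "1 4.6 9.5 0 0" --pt "1 4.6 9.5 -5 0" --pt "1 4.6 9.5 -10 0" --pt "1 4.6 9.5 -14.4 0" --pt "1 4.6 9.5 -14.4 0" --pt "1 4.6 9.5 -14.4 0"

```text
time_s: 16.32
ee_pos: [0.537, 0.1911, 0.26]
eef_rot: [-3.141, -0.001, 0.131]
force: [0.5, 0.3, 0.3]
grip_width: 0.0009
grip_force: 0.0
```

Emit:
servo_tool --pt "1 -0.13 0.99 0 0" --pt "1 -0.26 1.98 0 0" --pt "1 -0.39 2.97 0 0" --pt "1 -0.46 3.47 0 0" --pt "1 -0.53 3.97 0 0" --pt "1 -0.6 4.46 0 0"

```text
time_s: 17.08
ee_pos: [0.5303, 0.2357, 0.2587]
eef_rot: [3.142, -0.0, 0.131]
force: [0.8, -2.5, 1.7]
grip_width: 0.0002
grip_force: 1.2
```

Emit:
servo_tool --pt "1 -0.07 0.5 0 0" --pt "1 -0.13 0.99 0 0" --pt "1 -0.2 1.49 0 0" --pt "1 -0.24 1.8 0 0" --pt "1 -0.24 1.8 0 0"

```text
time_s: 17.7
ee_pos: [0.5277, 0.2538, 0.2585]
eef_rot: [-3.141, 0.0, 0.131]
force: [-1.2, 0.2, 0.7]
grip_width: 0.0004
grip_force: 0.0
```

Emit:
servo_tool --pt "1 -0.02 0.15 0 0" --pt "1 -0.04 0.3 0 0" --pt "1 -0.04 0.3 0 0"

```text
time_s: 18.08
ee_pos: [0.5274, 0.2565, 0.2584]
eef_rot: [3.142, 0.0, 0.131]
force: [-1.0, -1.4, -0.6]
grip_width: 0.0007
grip_force: 0.5
```

Emit:
servo_tool --pt "1 -0.02 0.1 0 0" --pt "1 -0.03 0.2 0 0" --pt "1 -0.03 0.2 0 0"

```text
time_s: 18.45
ee_pos: [0.5271, 0.2583, 0.2585]
eef_rot: [3.141, 0.001, 0.131]
force: [-1.0, -5.7, -1.2]
grip_width: 0.0006
grip_force: 2.4
```

Force is rising towards the stop, so I'll press a little more to confirm it, then back off, lift and look.

Emit:
servo_tool --pt "1 -0.02 0.1 0 0" --pt "1 -0.02 0.15 0 0" --pt "1 -0.02 0.15 0 0"

```text
time_s: 18.82
ee_pos: [0.5272, 0.2588, 0.2584]
eef_rot: [3.139, 0.001, 0.131]
force: [-0.2, -16.0, 0.8]
grip_width: 0.0003
grip_force: 7.5
```

Emit:
servo_tool --pt "1 0.15 -1.2 0 0" --pt "1 0.4 -3 0 0" --pt "1 0.4 -3 5 0" --pt "1 0.4 -5 10 0" --pt "1 -1.5 -10 14.4 0" --pt "1 -3.7 -16 14.4 0" --pt "1 -3.7 -16 14.4 0" --pt "1 -3.7 -16 14.4 0" --pt "1 -3.7 -16 14.4 0"

```text
time_s: 19.95
ee_pos: [0.4903, 0.1007, 0.4023]
eef_rot: [-3.141, 0.0, 0.132]
force: [1.3, 0.1, -0.2]
grip_width: 0.0008
grip_force: 0.0
```

Run:
```python
from h import *
c,s=wrist(); print(s["ee_pos"],s["force"])
cv2.imwrite("pics/w6.png",c["image"][:,:,::-1])
```

```text
[0.49028371 0.10070226 0.40227664] [ 1.30502728  0.12116173 -0.24627738]
```

View pics/w6.png

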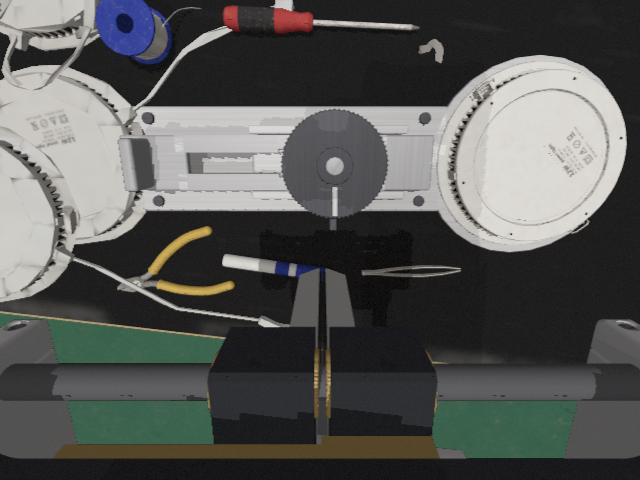

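The bar is at its stop, where the push force rose to 16 N with no further travel. The tongue ends near column 433, clear of the panel's edge at about 440, and the index is still at the pointer (334,215). Nothing else has moved, so I'm handing in.

```bash
python3 -c "
from station import ctrl
print(ctrl.hand_in())"
```

```text
the job is handed in; nothing more can be done
None
```

The wheel is backed off two full turns with its index at the pointer, the clamp bar is pushed to its end stop with the tongue clear of the light, nothing else appeared moved in the last picture, and the job is handed in at about 20 s.

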